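# Check the tool tins for gummed hinges

### The arm

A 6-joint arm with a two-finger parallel gripper is mounted at the origin on the work surface. World frame = base frame: x ahead of the robot, y to its left, z up, the work surface at z = 0. Lengths are in m, angles in rad, forces in N, time in s.
With the tool pointing down it reaches from about 0.275 to 0.75 m from the base axis. Payload 10.2 kg.
Tool frame: the origin (TCP) lies at the very end of the fingers, on their centre line; the grasp point (between the pads) lies 19 mm behind it; z points along the fingers, y is the line along which they close (so a half turn about z gives the same grasp; the last joint's range is limited). The gripper opens to 88 mm and grips with 3 to 60 N. Pads are 18 mm wide; open, the fingers measure 123 mm over their backs; the gripper's body (75 mm by 187 mm) begins 45 mm behind the grasp point.
Start: joints at [-1.42, 0.313, 1.498, -0, 1.331, -0.223], TCP at [0.192, -0.489, 0.239] pointing down, gripper open.
Joint ranges: [-2.94, 2.94], [-0.97, 2.17], [0.19, 2.56], [-1.23, 4.37], [0.02, 3.11], [-2.88, 2.88]. Speed limits (rad/s): [2.39, 2.39, 3.01, 3.14, 3.14, 3.14].

### API

Orientations are given as a rotation vector (axis times angle).
In Python, from bench import robot gives the robot as it stands.
- The arm moves only by the tool servo_tool, never from a script. Its argument "rows" is one flat list of numbers, 7 for each row, row after row: the turn, a rotation vector about the tool's x, y, z in rad, then the shift along the tool's x, y, z in mm, then the closure in counts, from 0 (fully open) to 255 (shut). In form: [rx, ry, rz, tx, ty, tz, fingers, rx, ry, rz, tx, ty, tz, fingers, ...]. A call has 1 to 5 rows; each row shifts and turns the commanded pose from where the row before left it, along the tool's axes as they then stand; what a row does not reach is not made up. A row lasts 1/12 s, in which the tool goes at most 41.7 mm and 7.16 degrees, less where a joint would pass 70% of its speed; a pose out of reach is approached as far as the arm can. A call with a gripper value outside its range is refused whole. The fingers move at their own pace and stop on an object; "force" is the grip in N (left out, the last holds). Time passes only in rows, so rows that do not move let the fingers close. It gives the time, the measured TCP pose, the force, the opening and the grip force at its end, in the units of the state.
- robot.read_state(): the state, without advancing time (a new reading comes with each control period).
- robot.capture(name): name is "scene" or "top" or "wrist"; returns the picture (400x640x3 uint8, blue, green, red); there is no depth.
- robot.camera_info(name): a dict with "mtx" (3x3 intrinsics, pixels), "extrinsics" (4x4, takes a point from camera to world coordinates). Camera axes: x right, y down, z forward; pixel columns grow to the right and rows downward; lengths in m; the calibration is good to about 2 mm. The wrist camera is an equidistant fisheye: a pixel r from the principal point sees the ray r / f radians off the axis. A picture is of the moment at which its call begins: read the wrist's pose just before it. camera_info takes no time and is no camera call; for the wrist camera it gives the pose at the moment of the call.
- robot.close_job(): hands the job in; it is judged then, once.
The state is a dict: "time_s": time; "qpos": joint angles; "dq": joint speeds; "joint_efforts": joint torques, N m; "position": TCP position; "eef_rot": TCP orientation; "contact_force": force on the tool from outside, world axes, zero at the start; "ft_torque": the same for the moment, N m; "finger_gap": finger opening in m; "grip_force": force on a finger pad.
Only numpy, scipy, OpenCV 4.12 (cv2) and the standard library are available. Lean on these libraries where they do the work, as an engineer would, in place of code of your own. Each camera call takes 0.05 s, during which the arm holds its last target. There are 200 camera calls.

### The job

Check the three tool tins for gummed hinges: swing each lid up just past upright and let it go. Leave the tins whose lid falls right back standing open where they are; the tin whose lid hangs where you leave it must be shut again and slid along the bench to lie wholly and squarely on the blue wash-up mat, its long side along the mat's. Do not lift or tip the tins, and leave the bowl, jar, mug and pail undisturbed.

Things in the scene. Friction and masses are not known exactly. Their poses are not given: they have to be found in the camera images.
- tin_a: Yellow steel hinged tool tin, about 0.5 kg, loose; 80 mm deep (its x), 140 mm long (y), 48 mm high shut: base 36 mm, hollow lid 12 mm. Origin: centre of its underside. +x points to the hinge side (towards the robot within 0.2 rad; the lip faces away). Hinge line along y at x = +40, z = 36 mm. Thumb lip at the middle of the lid's front edge. All tins look alike; just one has a hinge gummed with dried slip.
- tin_a_lip (a point): Centre of the steel thumb lip of tin_a, moving with the lid: a plate 16 mm out (x) by 34 mm wide (y) by 4 mm thick. Lid shut: it lies at x = -48, y = 0, z = 38 mm from the tin's origin, its underside 36 mm above the bench and free underneath.
- lid_a (a joint): Lid angle of tin_a, rad: 0 shut, 1.57 upright, 2.0 right back on its stop. No latch; lid about 90 g. A free lid falls by its own weight: shut from before upright, right back (2.0) from past upright (1.7 or more). A gummed lid stays at whatever angle it is left; about 1 N at the lip moves it either way.
- tin_b: Yellow steel hinged tool tin, about 0.5 kg, loose; 80 mm deep (its x), 140 mm long (y), 48 mm high shut: base 36 mm, hollow lid 12 mm. Origin: centre of its underside. +x points to the hinge side (towards the robot within 0.2 rad; the lip faces away). Hinge line along y at x = +40, z = 36 mm. Thumb lip at the middle of the lid's front edge. All tins look alike; just one has a hinge gummed with dried slip.
- tin_b_lip (a point): Centre of the steel thumb lip of tin_b, moving with the lid: a plate 16 mm out (x) by 34 mm wide (y) by 4 mm thick. Lid shut: it lies at x = -48, y = 0, z = 38 mm from the tin's origin, its underside 36 mm above the bench and free underneath.
- lid_b (a joint): Lid angle of tin_b, rad: 0 shut, 1.57 upright, 2.0 right back on its stop. No latch; lid about 90 g. A free lid falls by its own weight: shut from before upright, right back (2.0) from past upright (1.7 or more). A gummed lid stays at whatever angle it is left; about 1 N at the lip moves it either way.
- tin_c: Yellow steel hinged tool tin, about 0.5 kg, loose; 80 mm deep (its x), 140 mm long (y), 48 mm high shut: base 36 mm, hollow lid 12 mm. Origin: centre of its underside. +x points to the hinge side (towards the robot within 0.2 rad; the lip faces away). Hinge line along y at x = +40, z = 36 mm. Thumb lip at the middle of the lid's front edge. All tins look alike; just one has a hinge gummed with dried slip.
- tin_c_lip (a point): Centre of the steel thumb lip of tin_c, moving with the lid: a plate 16 mm out (x) by 34 mm wide (y) by 4 mm thick. Lid shut: it lies at x = -48, y = 0, z = 38 mm from the tin's origin, its underside 36 mm above the bench and free underneath.
- lid_c (a joint): Lid angle of tin_c, rad: 0 shut, 1.57 upright, 2.0 right back on its stop. No latch; lid about 90 g. A free lid falls by its own weight: shut from before upright, right back (2.0) from past upright (1.7 or more). A gummed lid stays at whatever angle it is left; about 1 N at the lip moves it either way.
- mat: The blue rubber wash-up mat, 130 mm (its x) by 230 mm (its y), 1 mm thin and lying flush, so that a tin slides onto it freely; it lies beyond the row of tins, on their lip side. Origin: its centre, at bench level.
- bowl: Bystander: freshly thrown clay bowl on a round wooden bat, both 120 mm across; 67 mm high in all. Origin: centre of its underside.
- jar: Bystander: glaze jar, 84 mm across, 100 mm high. Origin: centre of its underside.
- mug: Bystander: blue mug, 84 mm across, 90 mm high, with a handle at its side. Origin: centre of its underside.
- pail: Bystander: small grey water pail, 140 mm across, 130 mm high. Origin: centre of its underside.
Not all that is in view belongs to the job. Leave any turquoise look-alike of the tin_a alone.

How it is judged:
On the way:
1. the gummed lid has been swung up to about upright (over 1.3 rad) (value of joint lid_b above 1.3 rad), for 0.1 s.
At the end, for the whole second after the job is handed in: Both free tins stand with the lid right back (over 1.85 rad), within 40 mm of where they began; the gummed tin is shut (under 0.08 rad), its centre within 28 mm across and 47 mm along of the mat's centre and its long side within 0.3 rad of the mat's; all tins flat on the bench and at rest (value of joint each of lid_a, lid_c above 1.85 rad and distance of each of tin_a, tin_c from where it was at the start of the episode below 0.04 m and value of joint lid_b below 0.08 rad and x of tin_b in the frame of mat between -0.028 and 0.028 m and y of tin_b in the frame of mat between -0.047 and 0.047 m and angle between the y axis of tin_b and the y axis of mat, either way round below 0.3 rad and angle between each of tin_a, tin_b, tin_c's own z axis and vertical below 0.06 rad and linear speed of each of tin_a, tin_b, tin_c below 0.02 m/s); the robot touches nothing.
It fails at once if a tin is lifted off the bench or turned on its side (height (world z) of any of tin_a, tin_b, tin_c above 0.03 m or angle between any of tin_a, tin_b, tin_c's own z axis and vertical above 0.5 rad).
It fails at once if a tin with a free lid is shifted by more than 40 mm (distance of any of tin_a, tin_c from where it was at the start of the episode above 0.04 m).
It fails at once if the bowl, jar, mug or pail is shifted by more than 20 mm or tipped (distance of any of bowl, jar, mug, pail from where it was at the start of the episode above 0.02 m or angle between any of bowl, jar, mug, pail's own z axis and vertical above 0.3 rad).
It also fails if it takes over 72 s, if anything falls off the work surface, if the arm or the gripper's body presses on something with over 40 N, if the wrist force passes 120 N, or if a joint passes its speed limit or range.

## Working session

There is one attempt and no reset: what is moved stays moved. The work goes in short steps, Python scripts to look and compute and a tool call to move; the robot and the scene stay as the last step left them, time stands still between calls to the robot, and variables do not carry over. Pictures are saved under pics/ and viewed, at most 10 in all, crops included, and the job is handed in when it is done.

Besides the shell and the picture viewer there is one more tool, called after "Emit:" as name(argument=value, ...) on one line, values as JSON. servo_tool: Moves the arm, as the interface text tells. Its arguments: {"type":"object","properties":{"rows":{"type":"array","items":{"type":"number"}},"force":{"type":"number"}},"required":["rows"]}

```bash
ls; mkdir -p pics; python3 - <<'E'
from bench import robot
import cv2
for n in("top","scene"):
    i=robot.capture(n);cv2.imwrite(f"pics/{n}0.png",i)
    c=robot.camera_info(n);print(n,c["mtx"],c["extrinsics"])
s=robot.read_state();print(s)
E
```

```text
pics
top [[461.55038145   0.         329.06472883]
 [  0.         461.55038145 195.19848128]
 [  0.           0.           1.        ]] [[ 0.01810252 -0.99358938  0.11159052  0.3565788 ]
 [-0.99980856 -0.01715997  0.00940124 -0.02033553]
 [-0.00742608 -0.11173935 -0.9937098   1.44266602]
 [ 0.          0.          0.          1.        ]]
scene [[402.54731877   0.         318.54141665]
 [  0.         402.54731877 209.12370735]
 [  0.           0.           1.        ]] [[-0.86827585  0.37736984 -0.32200785  0.90888953]
 [ 0.49590273  0.67769382 -0.54296553  0.58373072]
 [ 0.01332391 -0.63112843 -0.77556391  0.94545305]
 [ 0.          0.          0.          1.        ]]
{'time_s': 0.1, 'qpos': array([-1.42042186e+00,  3.13380450e-01,  1.49831941e+00,  2.96541627e-05,
        1.33100028e+00, -2.23404387e-01]), 'dq': array([-1.66856110e-03, -5.51547978e-05,  8.65739467e-04, -1.51490395e-04,
        7.68735455e-06, -7.59274126e-04]), 'joint_efforts': array([ 3.42352658e-03, -4.02810609e+01, -2.52648962e+01,  6.95384829e-02,
        3.41616024e-02, -6.50762968e-05]), 'position': array([ 0.19165825, -0.4885458 ,  0.23824096]), 'eef_rot': array([-3.08580354e+00, -5.83502233e-01, -1.08681891e-04]), 'contact_force': array([ 0.35717966, -0.33297248, -0.86122691]), 'ft_torque': array([-0.02338221, -0.05501615, -0.01156322]), 'grip_force': 0.0, 'finger_gap': 0.087900849522976}
```

View pics/top0.png

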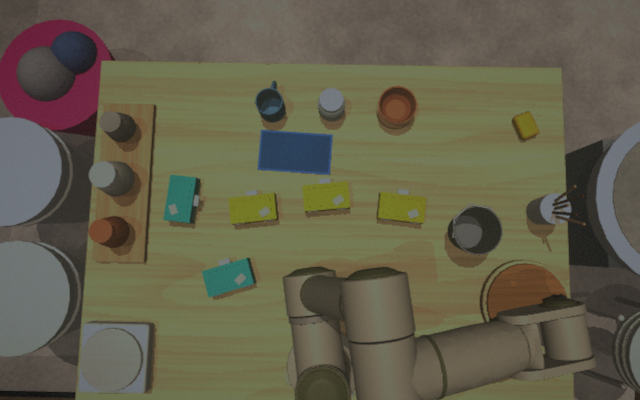

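View pics/scene0.png

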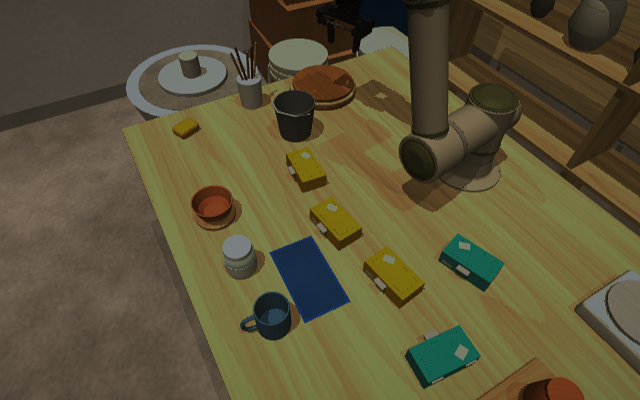

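The top view shows yellow tins near (253,208), (327,196) and (401,207), the mat at (296,152), the mug at (270,104), the jar at (332,103), the bowl at (397,106) and the pail at (475,230). The lips point up in the image, which is world +x.

```bash
cat > h.py <<'E'
import cv2,numpy as np
from bench import robot
from scipy.spatial.transform import Rotation as Ro
def ray(n,uv,z,info=None):
    c=info or robot.camera_info(n);K=np.array(c["mtx"]);E=np.array(c["extrinsics"])
    uv=np.atleast_2d(uv).astype(float)
    d=np.c_[(uv[:,0]-K[0,2])/K[0,0],(uv[:,1]-K[1,2])/K[1,1]]
    if n=="wrist":
        r=np.hypot(*d.T)+1e-9; v=np.c_[d*(np.sin(r)/r)[:,None],np.cos(r)]
    else: v=np.c_[d,np.ones(len(d))]
    w=v@E[:3,:3].T;o=E[:3,3]
    return (o+w*((z-o[2])/w[:,2])[:,None])[:,:2]
def blobs(img,lo,hi,amin):
    m=cv2.inRange(cv2.cvtColor(img,cv2.COLOR_BGR2HSV),lo,hi)
    m=cv2.morphologyEx(m,cv2.MORPH_CLOSE,np.ones((5,5)))
    return [c[:,0] for c in cv2.findContours(m,cv2.RETR_EXTERNAL,cv2.CHAIN_APPROX_NONE)[0] if cv2.contourArea(c)>amin]
def rect(P):
    """centre, (size along long, short), yaw of tin y-ish long side relative to world y"""
    b=cv2.boxPoints(cv2.minAreaRect((P*1000).astype(np.float32)))
    e=[b[1]-b[0],b[2]-b[1]];L=max(e,key=np.linalg.norm);S=min(e,key=np.linalg.norm)
    if L[1]<0:L=-L
    return b.mean(0),np.linalg.norm(L),np.linalg.norm(S),np.arctan2(-L[0],L[1]),b
def st():
    s=robot.read_state();R=Ro.from_rotvec(s["eef_rot"]).as_matrix()
    print("t",round(s["time_s"],2),"p",np.round(s["position"]*1000,1),"x",np.round(R[:,0],3),"z",np.round(R[:,2],3),"F",np.round(s["contact_force"],1),"gap",round(s["finger_gap"]*1000,1),"q",np.round(s["qpos"],2));return s,R
E
python3 - <<'E'
from h import *
i=cv2.imread("pics/top0.png")
for nm,lo,hi,z,a in(("tin",(22,150,60),(34,255,255),.048,500),("mat",(100,120,40),(125,255,255),.001,1000)):
    for c in blobs(i,lo,hi,a):
        r=rect(ray("top",c,z));print(nm,c.mean(0).round(),r[0].round(1),[round(float(v),3) for v in r[1:4]],r[4].round(0).tolist())
for n,u,z in(("mug",(270,104),.09),("jar",(331,100),.1),("bowl",(397,104),.067),("pail",(476,228),.13)):print(n,ray("top",[u],z))
cv2.imwrite("pics/z0.png",cv2.resize(i[120:240,220:440],None,fx=3.6,fy=3.6,interpolation=cv2.INTER_CUBIC))
E
```

```text
tin [252. 208.] [469.7 224.2] [140.87, 80.179, 0.128] [[421.0, 289.0], [439.0, 149.0], [519.0, 160.0], [500.0, 299.0]]
tin [401. 207.] [ 479.8 -226.4] [141.54, 80.785, -0.098] [[433.0, -293.0], [513.0, -301.0], [527.0, -160.0], [446.0, -152.0]]
tin [326. 196.] [509.5   2.8] [137.833, 80.31, 0.109] [[462.0, 67.0], [477.0, -70.0], [557.0, -61.0], [542.0, 76.0]]
mat [295. 152.] [656.1 104.9] [226.148, 126.476, -0.054] [[587.0, -5.0], [713.0, -11.0], [725.0, 214.0], [599.0, 221.0]]
mug [[0.78243787 0.17578568]]
jar [[ 0.79450378 -0.00823466]]
bowl [[ 0.7958136  -0.21036592]]
pail [[ 0.41768871 -0.42577705]]
```

View pics/z0.png

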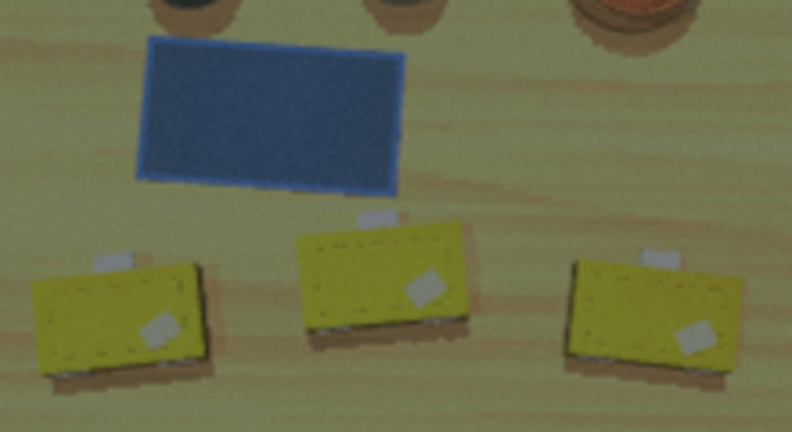

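The crop confirms the outlines, with the lips on the mat side: the fitted rectangles measure about 140x80 mm. I'll start with the right tin.

Emit:
servo_tool(rows=[0,0,0.118,0,0,0,0,0,0,0.118,0,0,0,0,0,0,0.118,0,0,0,0,0,0,0.118,0,0,0,0])

```text
time_s: 0.43
position: [0.1917, -0.4886, 0.2384]
eef_rot: [-3.137, 0.163, 0.0]
contact_force: [1.4, 0.0, -1.3]
finger_gap: 0.0882
grip_force: 0.0
```

Emit:
servo_tool(rows=[0,0,0,21,-19,0,0,0,0,0,21,-19,0,0,0,0,0,21,-19,0,0,0,0,0,21,-19,0,0,0,0,0,21,-19,0,0])

```text
time_s: 0.85
position: [0.3064, -0.4035, 0.2385]
eef_rot: [-3.137, 0.155, 0.0]
contact_force: [0.4, -0.1, -0.2]
finger_gap: 0.0883
grip_force: 0.0
```

Emit:
servo_tool(rows=[0,0,0,21,-19,4,0,0,0,0,21,-19,4,0,0,0,0,21,-19,4,0,0,0,0,21,-19,4,0,0,0,0,21,-19,4,0])

```text
time_s: 1.27
position: [0.4202, -0.3191, 0.2183]
eef_rot: [-3.137, 0.154, 0.001]
contact_force: [0.2, -0.1, 0.6]
finger_gap: 0.0881
grip_force: 0.0
```

Emit:
servo_tool(rows=[0,0,0,21,-19,16,0,0,0,0,21,-19,16,0,0,0,0,21,-19,16,0,0,0,0,21,-20,16,0,0,0,0,21,-20,16,0])

```text
time_s: 1.68
position: [0.5341, -0.2329, 0.1376]
eef_rot: [-3.137, 0.154, 0.001]
contact_force: [0.1, -0.7, 0.8]
finger_gap: 0.088
grip_force: 0.0
```

```bash
cat >> h.py <<'E'
def go(p,yaw,tilt=0):
    """turn (tool axes) and shift (mm, along tool axes after the turn) to reach pose: pointing down, x along yaw, tilted about tool y"""
    s,R=st();T=Ro.from_euler('z',yaw).as_matrix()@np.diag([1,-1,-1])@Ro.from_euler('y',tilt).as_matrix()
    print("turn",np.round(Ro.from_matrix(R.T@T).as_rotvec(),3),"shift",np.round(T.T@(np.array(p)-s["position"]*1000),1))
E
python3 - <<'E'
from h import *
go((533.5,-231.7,34),-.098)
i=robot.capture("wrist");cv2.imwrite("pics/w1.png",i)
E
```

```text
t 1.68 p [ 534.1 -232.9  137.6] x [ 0.995 -0.098 -0.001] z [-0.001  0.    -1.   ] F [ 0.1 -0.7  0.8] gap 88.0 q [-0.61  0.53  1.45 -0.    1.16  1.06]
turn [-0.     0.001 -0.   ] shift [ -0.7  -1.1 103.6]
```

View pics/w1.png

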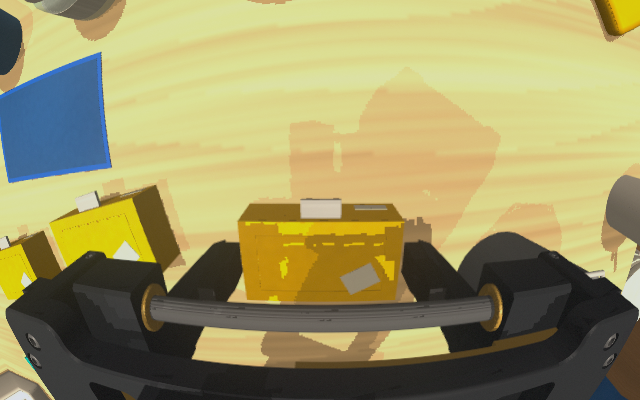

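Wrist view: the right tin's lip plate is centred at about (321,209) and lies between the fingers. I'll check its position by ray and then descend.

```bash
python3 - <<'E'
from h import *
print(ray("wrist",[(301,199),(341,199),(341,218),(301,218),(321,209),(239,220),(404,220)],.04)*1000)
E
```

```text
[[ 541.45716182 -212.35782359]
 [ 538.41541284 -244.66030142]
 [ 521.96923657 -243.43195758]
 [ 525.06651682 -210.4462349 ]
 [ 531.39193755 -227.69720762]
 [ 527.88250017 -157.29925358]
 [ 514.77059494 -296.88309413]]
```

Emit:
servo_tool(rows=[0,0,0,0,0,20,0,0,0,0,0,0,20,0,0,0,0,0,0,20,0])

```text
time_s: 1.98
position: [0.5333, -0.2337, 0.0776]
eef_rot: [-3.138, 0.153, 0.0]
contact_force: [-0.3, 0.6, -0.0]
finger_gap: 0.0884
grip_force: 0.0
```

Emit:
servo_tool(rows=[0,0,0,2,-4,15,0,0,0,0,0,0,15,0,0,0,0,0,0,13,0,0,0,0,0,0,0,180,0,0,0,0,0,0,180], force=8)

```text
time_s: 2.4
position: [0.5354, -0.2301, 0.0354]
eef_rot: [-3.137, 0.154, 0.002]
contact_force: [-0.9, -0.8, -0.1]
finger_gap: 0.077
grip_force: 0.0
```

Emit:
servo_tool(rows=[0,0,0,0,0,0,180,0,0,0,0,0,0,180,0,0,0,0,0,0,180])

```text
time_s: 2.65
position: [0.536, -0.2305, 0.0366]
eef_rot: [3.137, -0.154, 0.002]
contact_force: [-0.2, 0.4, -0.4]
finger_gap: 0.0571
grip_force: 0.0
```

```bash
python3 - <<'E'
from h import *
st();i=robot.capture("wrist");cv2.imwrite("pics/w2.png",i)
E
```

```text
t 2.65 p [ 536.  -230.5   36.6] x [ 0.995 -0.098  0.001] z [ 0.001 -0.001 -1.   ] F [-0.2  0.4 -0.4] gap 57.1 q [-0.61  0.66  1.53 -0.    0.95  1.06]
```

View pics/w2.png

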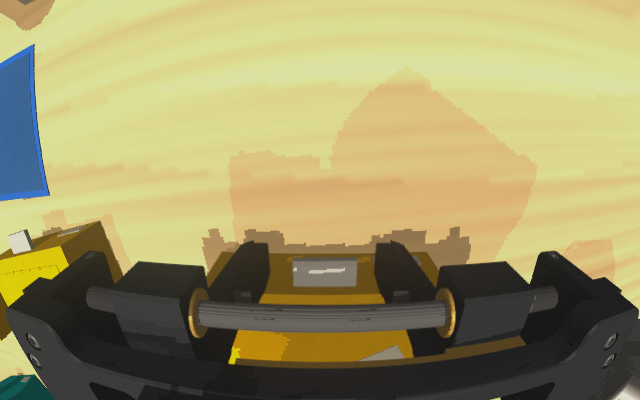

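The lip is centred between the closing fingers at (325,270). I'll go 5 mm lower and finish closing.

Emit:
servo_tool(rows=[0,0,0,0,0,5,180,0,0,0,0,0,0,200,0,0,0,0,0,0,200,0,0,0,0,0,0,200,0,0,0,0,0,0,200])

```text
time_s: 3.12
position: [0.5356, -0.2303, 0.0307]
eef_rot: [-3.138, 0.154, 0.001]
contact_force: [-0.7, -0.1, -0.6]
finger_gap: 0.0335
grip_force: 8.0
```

Emit:
servo_tool(rows=[0,0,0,0,0,0,200,0,0,0,0,0,0,200])

```text
time_s: 3.28
position: [0.5356, -0.2303, 0.0307]
eef_rot: [-3.138, 0.154, 0.0]
contact_force: [-1.5, -0.8, 0.5]
finger_gap: 0.0335
grip_force: 8.0
```

```bash
cat >> h.py <<'E'
def arc(c,yaw,p,th0,th1,n,t0,t1):
    """c: tin centre xy mm; p: TCP now (mm) while lid at th0; rows of (ry, tx, ty, tz) taking shift along axes before the turn"""
    d=np.array([np.cos(yaw),np.sin(yaw),0]);H=np.array([*c,0])-40*d+[0,0,36]
    q=np.array(p)-H; r=q@d; h=q[2]; lat=q-r*d-[0,0,h]
    a=np.arctan2(h,r)-0; rad=np.hypot(r,h); P=np.array(p); t=t0
    for k in range(1,n+1):
        th=th0+(th1-th0)*k/n; b=a+th-th0
        N=H+lat+d*rad*np.cos(b)+np.array([0,0,rad*np.sin(b)])
        T=Ro.from_euler('z',yaw).as_matrix()@np.diag([1,-1,-1])@Ro.from_euler('y',t).as_matrix()
        tn=t0+(t1-t0)*k/n; print(round(tn-t,3),np.round(T.T@(N-P),1)); P=N;t=tn
E
python3 - <<'E'
from h import *
s,R=st()
# gripping in xy from wrist/top mean centre
arc((481.5,-225),-.098,s["position"]*1000,0,1.8,20,0,.95)
E
```

```text
t 3.28 p [ 535.6 -230.3   30.7] x [ 0.995 -0.098 -0.   ] z [-0.  0. -1.] F [-1.5 -0.8  0.5] gap 33.5 q [-0.61  0.67  1.53 -0.    0.94  1.06]
0.048 [ 0.1 -0.  -8.5]
0.048 [-0.3  0.  -8.5]
0.047 [-0.6 -0.  -8.5]
0.048 [-1.  -0.  -8.4]
0.047 [-1.3 -0.  -8.4]
0.047 [-1.7  0.  -8.3]
0.047 [-2.1 -0.  -8.2]
0.048 [-2.4 -0.  -8.2]
0.047 [-2.7 -0.  -8. ]
0.048 [-3.1  0.  -7.9]
0.047 [-3.4 -0.  -7.8]
0.047 [-3.7  0.  -7.6]
0.047 [-4.1 -0.  -7.5]
0.047 [-4.4  0.  -7.3]
0.048 [-4.7  0.  -7.1]
0.047 [-5.   0.  -6.9]
0.047 [-5.3 -0.  -6.7]
0.047 [-5.5 -0.  -6.4]
0.048 [-5.8  0.  -6.2]
0.047 [-6.1 -0.  -5.9]
```

```bash
cat >> h.py <<'E'
def arc(c,yaw,p,th0,th1,n,t0,t1,back=7):
    """as above, but the point `back` mm behind the TCP follows the lid"""
    d=np.array([np.cos(yaw),np.sin(yaw),0]);H=np.array([*c,0])-40*d+[0,0,36];up=np.array([0,0,1.])
    F=lambda t:Ro.from_euler('z',yaw).as_matrix()@np.diag([1,-1,-1])@Ro.from_euler('y',t).as_matrix()
    P=np.array(p);q=P-back*F(t0)[:,2]-H;r=q@d;h=q[2];lat=q-r*d-h*up;a=np.arctan2(h,r);rad=np.hypot(r,h);t=t0
    for k in range(1,n+1):
        b=a+(th1-th0)*k/n;tn=t0+(t1-t0)*k/n
        N=H+lat+rad*(d*np.cos(b)+up*np.sin(b))+back*F(tn)[:,2]
        print(f"0, {tn-t:.3f}, 0, "+", ".join("%.1f"%v for v in F(t).T@(N-P)));P,t=N,tn
    print("end",P.round(1))
E
python3 - <<'E'
from h import *
s,R=st()
arc((481.5,-225),-.098,s["position"]*1000,0,1.8,20,0,.95)
E
```

```text
t 3.28 p [ 535.6 -230.3   30.7] x [ 0.995 -0.098 -0.   ] z [-0.  0. -1.] F [-1.5 -0.8  0.5] gap 33.5 q [-0.61  0.67  1.53 -0.    0.94  1.06]
0, 0.048, 0, -0.2, 0.0, -8.5
0, 0.048, 0, -0.6, -0.0, -8.4
0, 0.047, 0, -0.9, -0.0, -8.4
0, 0.048, 0, -1.3, 0.0, -8.3
0, 0.047, 0, -1.6, 0.0, -8.3
0, 0.047, 0, -2.0, -0.0, -8.2
0, 0.047, 0, -2.3, 0.0, -8.1
0, 0.048, 0, -2.7, 0.0, -8.0
0, 0.047, 0, -3.0, -0.0, -7.8
0, 0.048, 0, -3.3, 0.0, -7.7
0, 0.047, 0, -3.6, 0.0, -7.5
0, 0.047, 0, -4.0, 0.0, -7.3
0, 0.047, 0, -4.3, -0.0, -7.1
0, 0.047, 0, -4.6, -0.0, -6.9
0, 0.048, 0, -4.9, 0.0, -6.7
0, 0.047, 0, -5.1, -0.0, -6.5
0, 0.047, 0, -5.4, 0.0, -6.3
0, 0.047, 0, -5.7, 0.0, -6.0
0, 0.048, 0, -5.9, -0.0, -5.7
0, 0.047, 0, -6.2, 0.0, -5.5
end [ 424.4 -219.3  123.4]
```

Two calls, then a check.

Emit:
servo_tool(rows=[0,0.048,0,-0.2,0,-8.5,200,0,0.048,0,-0.6,0,-8.4,200,0,0.047,0,-0.9,0,-8.4,200,0,0.048,0,-1.3,0,-8.3,200,0,0.047,0,-1.6,0,-8.3,200])

```text
time_s: 3.7
position: [0.527, -0.2294, 0.0721]
eef_rot: [3.103, -0.153, 0.374]
contact_force: [-1.2, -0.5, -2.1]
finger_gap: 0.0335
grip_force: 8.0
```

Emit:
servo_tool(rows=[0,0.047,0,-2.0,0,-8.2,200,0,0.047,0,-2.3,0,-8.1,200,0,0.048,0,-2.7,0,-8.0,200,0,0.047,0,-3.0,0,-7.8,200,0,0.048,0,-3.3,0,-7.7,200])

```text
time_s: 4.12
position: [0.5016, -0.2271, 0.1052]
eef_rot: [3.026, -0.149, 0.736]
contact_force: [-1.8, -0.7, -2.9]
finger_gap: 0.0334
grip_force: 8.0
```

```bash
python3 - <<'E'
from h import *
st();i=robot.capture("scene");cv2.imwrite("pics/s2.png",cv2.resize(i[100:260,220:460],None,fx=3,fy=3))
s,R=st()
E
```

```text
t 4.12 p [ 501.6 -227.1  105.2] x [ 0.884 -0.087  0.459] z [ 0.457 -0.046 -0.888] F [-1.8 -0.7 -2.9] gap 33.4 q [-0.77  0.35  1.92  0.57  0.55  0.45]
t 4.17 p [ 500.8 -227.   105.7] x [ 0.883 -0.087  0.462] z [ 0.46  -0.047 -0.887] F [ 2.2 -0.4  1.8] gap 33.7 q [-0.77  0.35  1.93  0.58  0.55  0.44]
```

View pics/s2.png

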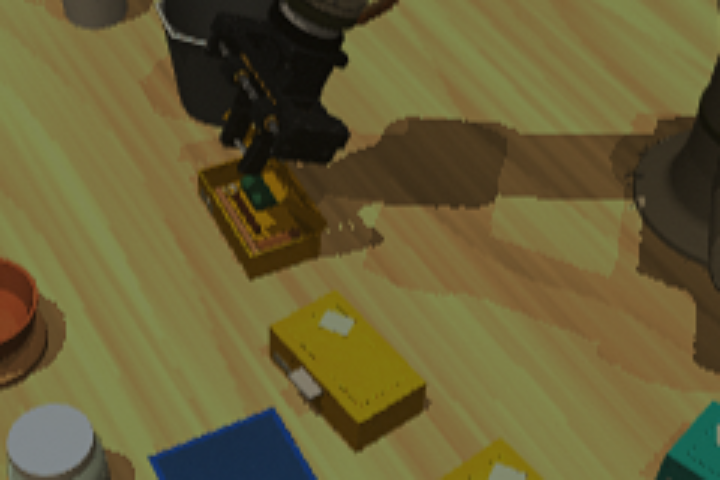

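The lid is riding up with the grip and the tin has not moved. I'll continue, with less tilt.

```bash
python3 - <<'E'
from h import *
s,R=st()
arc((481.5,-225),-.098,s["position"]*1000,.9,1.78,10,.48,.70)
E
```

```text
t 4.17 p [ 500.8 -227.   105.7] x [ 0.883 -0.087  0.462] z [ 0.46  -0.047 -0.887] F [ 2.2 -0.4  1.8] gap 33.7 q [-0.77  0.35  1.93  0.58  0.55  0.44]
0, 0.022, 0, -3.8, -0.0, -7.3
0, 0.022, 0, -4.3, 0.0, -7.0
0, 0.022, 0, -4.7, 0.0, -6.7
0, 0.022, 0, -5.2, -0.0, -6.4
0, 0.022, 0, -5.6, -0.0, -6.0
0, 0.022, 0, -6.0, 0.0, -5.6
0, 0.022, 0, -6.3, -0.0, -5.2
0, 0.022, 0, -6.7, -0.0, -4.8
0, 0.022, 0, -6.9, 0.0, -4.3
0, 0.022, 0, -7.2, -0.0, -3.8
end [ 423.6 -219.4  122.3]
```

Emit:
servo_tool(rows=[0,0.022,0,-3.8,0,-7.3,200,0,0.022,0,-4.3,0,-7.0,200,0,0.022,0,-4.7,0,-6.7,200,0,0.022,0,-5.2,0,-6.4,200,0,0.022,0,-5.6,0,-6.0,200])

```text
time_s: 4.58
position: [0.4651, -0.2234, 0.1222]
eef_rot: [2.977, -0.146, 0.897]
contact_force: [-0.6, -1.2, -3.8]
finger_gap: 0.0336
grip_force: 8.0
```

Emit:
servo_tool(rows=[0,0.022,0,-6.0,0,-5.6,200,0,0.022,0,-6.3,0,-5.2,200,0,0.022,0,-6.7,0,-4.8,200,0,0.022,0,-6.9,0,-4.3,200,0,0.022,0,-7.2,0,-3.8,200])

```text
time_s: 5.0
position: [0.4247, -0.2191, 0.1217]
eef_rot: [2.92, -0.143, 1.058]
contact_force: [1.2, 0.2, -4.1]
finger_gap: 0.0338
grip_force: 8.0
```

Emit:
servo_tool(rows=[0,0,0,0,0,0,200,0,0,0,0,0,0,120,0,0,0,0,0,0,60,0,0,0,0,0,0,60,0,0,0,0,0,0,60])

```text
time_s: 5.42
position: [0.4253, -0.2193, 0.1219]
eef_rot: [2.919, -0.142, 1.057]
contact_force: [0.8, -0.5, -0.0]
finger_gap: 0.0581
grip_force: 0.0
```

```bash
python3 - <<'E'
from h import *
s,R=st()
i=robot.capture("scene");a=cv2.resize(i[80:220,250:400],(600,560))
cv2.imwrite("pics/s3.png",a)
E
```

```text
t 5.42 p [ 425.3 -219.3  121.9] x [ 0.764 -0.075  0.64 ] z [ 0.637 -0.062 -0.768] F [ 0.8 -0.5 -0. ] gap 58.1 q [-1.    0.18  2.23  1.16  0.58 -0.29]
```

View pics/s3.png

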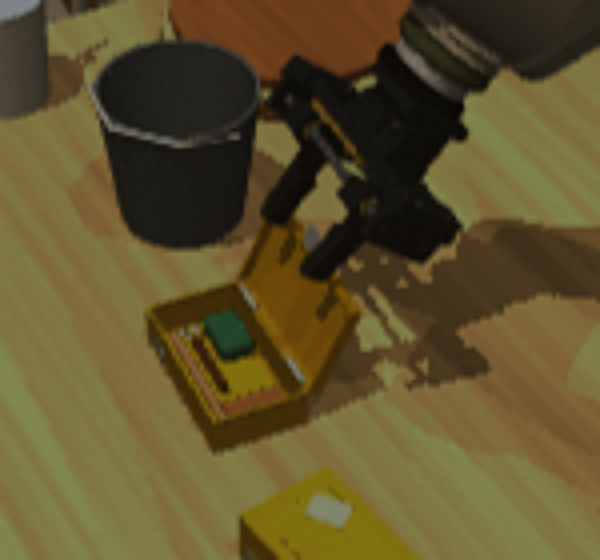

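Lid appears back and the grip is released. I'll retract and check numerically where the lip is.

Emit:
servo_tool(rows=[0,0,0,0,0,-15,0,0,0,0,0,0,-20,0,0,0,0,0,0,-20,0,0,0,0,0,0,-20,0,0,-0.1,0,0,0,-20,0])

```text
time_s: 5.88
position: [0.3653, -0.2124, 0.1917]
eef_rot: [2.968, -0.146, 0.936]
contact_force: [0.1, -0.3, -0.9]
finger_gap: 0.0881
grip_force: 0.0
```

Emit:
servo_tool(rows=[0,-0.12,0,0,0,-10,0,0,-0.12,0,0,0,-10,0,0,-0.12,0,0,0,0,0,0,-0.12,0,20,0,0,0,0,-0.11,0,30,0,0,0])

```text
time_s: 6.3
position: [0.4066, -0.2167, 0.2188]
eef_rot: [3.134, -0.151, 0.064]
contact_force: [-0.4, -1.0, 1.6]
finger_gap: 0.0882
grip_force: 0.0
```

```bash
cat >> h.py <<'E'
def proj(n,P):
    c=robot.camera_info(n);K=np.array(c["mtx"]);E=np.linalg.inv(np.array(c["extrinsics"]))
    q=(E[:3,:3]@(np.array(P)/1000)+E[:3,3]);return (K@q)[:2]/q[2]
def lidcheck(c,yaw,n="scene"):
    i=robot.capture(n);hsv=cv2.cvtColor(i,cv2.COLOR_BGR2HSV)
    d=np.array([np.cos(yaw),np.sin(yaw),0]);w=np.array([-d[1],d[0],0]);up=np.array([0,0,1.]);H=np.array([*c,0])-40*d+36*up
    for th in (0,1.57,1.78,2.0):
        e=d*np.cos(th)+up*np.sin(th);m=-d*np.sin(th)+up*np.cos(th)
        o=[proj(n,H+88*e+2*m).round(1)]+[proj(n,H+80*e+s*70*w).round(1) for s in(1,-1)]
        print(th,"lip,corner+,corner-",*o)
    u=proj(n,H+[0,0,80]).round().astype(int);x0,y0=max(u[0]-45,0),max(u[1]-45,0)
    w_=hsv[y0:y0+90,x0:x0+90];y=cv2.inRange(w_,(18,120,30),(36,255,255))
    g=cv2.inRange(w_,(0,0,95),(180,70,255));k,_,S,C=cv2.connectedComponentsWithStats(g)
    print("grey blobs",[((C[j]+[x0,y0]).round(1).tolist(),int(S[j,4])) for j in range(1,k) if 8<S[j,4]<400])
    return i
E
python3 - <<'E'
from h import *
st();i=lidcheck((481.5,-226),-.098);cv2.imwrite("pics/s4.png",i)
i=lidcheck((481.5,-226),-.098,"top");cv2.imwrite("pics/t4.png",i)
go((565,7,110),.109)
cv2.imwrite("pics/c4.png",cv2.resize(cv2.imread("pics/s4.png")[90:210,250:370],None,fx=4,fy=4))
E
```

```text
t 6.3 p [ 406.6 -216.7  218.8] x [ 0.995 -0.096  0.041] z [ 0.041 -0.005 -0.999] F [-0.4 -1.   1.6] gap 88.2 q [-0.76  0.17  1.74  0.03  1.2   0.9 ]
0 lip,corner+,corner- [291.1 170.3] [302. 185.] [285.5 155.9]
1.57 lip,corner+,corner- [317.5 141.9] [326.5 158.7] [307.9 130.4]
1.78 lip,corner+,corner- [323.  140.9] [331.6 157.6] [312.7 129.5]
2.0 lip,corner+,corner- [328.3 141. ] [336.5 157.4] [317.5 129.5]
grey blobs [([280.8, 110.4], 35)]
0 lip,corner+,corner- [402.2 191.6] [379.1 191.6] [424.6 196.9]
1.57 lip,corner+,corner- [403.6 219.1] [379.  215.7] [427.6 221.4]
1.78 lip,corner+,corner- [402.9 225.5] [378.3 221.5] [426.9 227.2]
2.0 lip,corner+,corner- [401.9 231.9] [377.5 227.4] [426. 233.]
grey blobs [([440.2, 254.7], 186)]
t 6.4 p [ 411.1 -216.9  216.7] x [ 0.995 -0.089  0.042] z [ 0.043 -0.001 -0.999] F [-2.   0.8 -1.1] gap 87.9 q [-0.75  0.18  1.73  0.03  1.2   0.9 ]
turn [ 0.001 -0.043 -0.198] shift [ 177.3 -205.8  106.7]
```

View pics/c4.png

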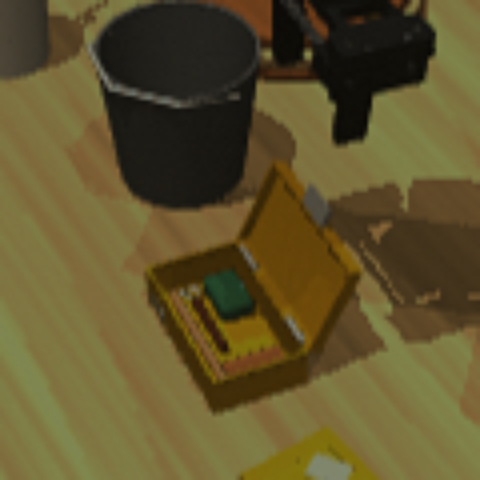

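In the crop the right tin's lip is at (316,204), which is image (329,141) and matches the 2.0 rad prediction. That lid is free and right back. Next is the middle tin.

Emit:
servo_tool(rows=[0,-0.02,-0.1,0,0,0,0,0,-0.023,-0.098,0,0,0,0,0,0,0,22,-26,0,0,0,0,0,22,-26,0,0,0,0,0,22,-26,0,0])

```text
time_s: 6.82
position: [0.464, -0.1308, 0.2174]
eef_rot: [3.137, 0.162, 0.005]
contact_force: [1.0, -0.2, -0.3]
finger_gap: 0.0878
grip_force: 0.0
```

Emit:
servo_tool(rows=[0,0,0,22,-26,0,0,0,0,0,22,-26,10,0,0,0,0,22,-26,20,0,0,0,0,22,-25,30,0,0,0,0,22,-25,25,0])

```text
time_s: 7.23
position: [0.5589, 0.0064, 0.1337]
eef_rot: [3.136, 0.164, 0.005]
contact_force: [0.5, -0.5, -0.2]
finger_gap: 0.0883
grip_force: 0.0
```

Emit:
servo_tool(rows=[0,0,0,0,0,10,0,0,0,0,0,0,0,0])

```text
time_s: 7.4
position: [0.5574, 0.0062, 0.1219]
eef_rot: [-3.137, -0.168, 0.003]
contact_force: [-0.9, 0.4, -0.1]
finger_gap: 0.0881
grip_force: 0.0
```

```bash
cat >> h.py <<'E'
def wlip(c,yaw):
    """lip centre from the wrist picture: bright low-saturation blob nearest the expected point"""
    inf=robot.camera_info("wrist");i=robot.capture("wrist");hsv=cv2.cvtColor(i,cv2.COLOR_BGR2HSV)
    g=cv2.inRange(hsv,(0,0,120),(180,45,255));k,_,S,C=cv2.connectedComponentsWithStats(g)
    e=np.array(c)+48*np.array([np.cos(yaw),np.sin(yaw)])
    for j in range(1,k):
        if 60<S[j,4]<3000:
            p=ray("wrist",[C[j]],.04,inf)[0]*1000
            if np.linalg.norm(p-e)<30: print("lip",p.round(1),S[j].tolist(),"expected",e.round(1))
E
python3 - <<'E'
from h import *
wlip((509.5,2.8),.109);go((565,9.5,31),.109)
E
```

```text
lip [559.3   9.8] [297, 197, 42, 19, 798] expected [557.2   8. ]
t 7.45 p [557.9   5.1 123.9] x [0.994 0.105 0.001] z [ 0.001 -0.    -1.   ] F [-0.9 -1.3  0.9] gap 88.2 q [-0.2   0.5   1.55 -0.    1.1   1.26]
turn [ 0.    -0.001 -0.004] shift [ 7.5 -3.6 92.9]
```

Emit:
servo_tool(rows=[0,0,0,7,-4,15,60,0,0,0,0,0,18,90,0,0,0,0,0,20,90,0,0,0,0,0,20,90,0,0,0,0,0,20,90])

```text
time_s: 7.87
position: [0.5659, 0.0082, 0.0328]
eef_rot: [3.136, 0.162, 0.009]
contact_force: [0.0, 0.7, 1.3]
finger_gap: 0.0578
grip_force: 0.0
```

Emit:
servo_tool(rows=[0,0,0,0,0,0,200,0,0,0,0,0,0,200,0,0,0,0,0,0,200,0,0,0,0,0,0,200,0,0,0,0,0,0,200])

```text
time_s: 8.28
position: [0.5665, 0.0093, 0.0336]
eef_rot: [3.136, 0.164, 0.009]
contact_force: [-0.9, -1.3, 5.9]
finger_gap: 0.0335
grip_force: 8.0
```

```bash
python3 - <<'E'
from h import *
s,R=st()
arc((510.5,3.5),.109,s["position"]*1000,0,1.78,20,0,.70)
E
```

```text
t 8.28 p [566.5   9.3  33.6] x [0.995 0.104 0.006] z [ 0.006 -0.001 -1.   ] F [-0.9 -1.3  5.9] gap 33.5 q [-0.19  0.64  1.59 -0.    0.91  1.28]
0, 0.035, 0, -0.5, 0.0, -8.5
0, 0.035, 0, -1.0, -0.0, -8.5
0, 0.035, 0, -1.5, 0.0, -8.4
0, 0.035, 0, -1.9, -0.0, -8.3
0, 0.035, 0, -2.4, 0.0, -8.2
0, 0.035, 0, -2.8, 0.0, -8.0
0, 0.035, 0, -3.2, -0.0, -7.8
0, 0.035, 0, -3.6, -0.0, -7.6
0, 0.035, 0, -4.0, -0.0, -7.4
0, 0.035, 0, -4.4, -0.0, -7.2
0, 0.035, 0, -4.8, 0.0, -6.9
0, 0.035, 0, -5.2, 0.0, -6.6
0, 0.035, 0, -5.5, 0.0, -6.3
0, 0.035, 0, -5.9, -0.0, -6.0
0, 0.035, 0, -6.2, 0.0, -5.7
0, 0.035, 0, -6.5, -0.0, -5.3
0, 0.035, 0, -6.8, 0.0, -5.0
0, 0.035, 0, -7.0, -0.0, -4.6
0, 0.035, 0, -7.3, -0.0, -4.2
0, 0.035, 0, -7.5, -0.0, -3.8
end [450.9  -3.3 123.9]
```

Emit:
servo_tool(rows=[0,0.035,0,-0.5,0,-8.5,200,0,0.035,0,-1.0,0,-8.5,200,0,0.035,0,-1.5,0,-8.4,200,0,0.035,0,-1.9,0,-8.3,200,0,0.035,0,-2.4,0,-8.2,200])

```text
time_s: 8.7
position: [0.5562, 0.0085, 0.0743]
eef_rot: [-3.117, -0.164, -0.285]
contact_force: [2.6, 0.2, -1.3]
finger_gap: 0.0334
grip_force: 8.0
```

Emit:
servo_tool(rows=[0,0.035,0,-2.8,0,-8.0,200,0,0.035,0,-3.2,0,-7.8,200,0,0.035,0,-3.6,0,-7.6,200,0,0.035,0,-4.0,0,-7.4,200,0,0.035,0,-4.4,0,-7.2,200])

```text
time_s: 9.12
position: [0.5295, 0.0057, 0.1067]
eef_rot: [-3.071, -0.161, -0.555]
contact_force: [2.5, 1.2, 0.9]
finger_gap: 0.0337
grip_force: 8.0
```

Emit:
servo_tool(rows=[0,0.035,0,-4.8,0,-6.9,200,0,0.035,0,-5.2,0,-6.6,200,0,0.035,0,-5.5,0,-6.3,200,0,0.035,0,-5.9,0,-6.0,200,0,0.035,0,-6.2,0,-5.7,200])

```text
time_s: 9.53
position: [0.4915, 0.0018, 0.1239]
eef_rot: [-3.003, -0.158, -0.818]
contact_force: [0.9, 3.3, 1.2]
finger_gap: 0.0335
grip_force: 8.0
```

Emit:
servo_tool(rows=[0,0.035,0,-6.5,0,-5.3,200,0,0.035,0,-6.8,0,-5.0,200,0,0.035,0,-7.0,0,-4.6,200,0,0.035,0,-7.3,0,-4.2,200,0,0.035,0,-7.5,0,-3.8,200])

```text
time_s: 9.95
position: [0.4505, -0.0027, 0.1227]
eef_rot: [-2.914, -0.154, -1.07]
contact_force: [1.6, 1.2, -3.6]
finger_gap: 0.0335
grip_force: 8.0
```

```bash
python3 - <<'E'
from h import *
st();lidcheck((510.5,3.5),.109)
E
```

```text
t 9.95 p [450.5  -2.7 122.7] x [0.758 0.081 0.647] z [ 0.644  0.066 -0.763] F [ 1.6  1.2 -3.6] gap 33.5 q [-0.48  0.09  2.35  1.33  0.37 -0.21]
0 lip,corner+,corner- [321.1 227.2] [338.6 243.1] [309.1 210.5]
1.57 lip,corner+,corner- [348.3 193. ] [364.  211.5] [332.1 180. ]
1.78 lip,corner+,corner- [353.5 190.7] [368.8 209.1] [336.8 177.9]
2.0 lip,corner+,corner- [358.4 189.4] [373.3 207.6] [341.3 176.8]
grey blobs [([336.7, 203.3], 11), ([355.8, 223.2], 13)]
```

Now I release and back off a little along the tool, then look.

Emit:
servo_tool(rows=[0,0,0,0,0,0,60,0,0,0,0,0,0,60,0,0,0,0,0,0,60,0,0,0,0,0,0,60,0,0,0,0,0,0,60])

```text
time_s: 10.42
position: [0.4506, -0.0021, 0.1217]
eef_rot: [-2.914, -0.154, -1.063]
contact_force: [-0.5, -0.2, -0.8]
finger_gap: 0.0649
grip_force: 0.0
```

Emit:
servo_tool(rows=[0,0,0,0,0,-20,60,0,0,0,0,0,-20,60,0,0,0,0,0,-20,60,0,0,0,0,0,-20,60,0,0,0,0,0,-20,60])

```text
time_s: 10.83
position: [0.3855, -0.0088, 0.1985]
eef_rot: [-2.915, -0.154, -1.06]
contact_force: [0.8, 0.3, -0.5]
finger_gap: 0.0675
grip_force: 0.0
```

```bash
python3 - <<'E'
from h import *
st();i=lidcheck((510.5,3.5),.109);cv2.imwrite("pics/s5.png",i)
cv2.imwrite("pics/c5.png",cv2.resize(i[130:270,280:420],None,fx=4,fy=4))
E
```

```text
t 10.83 p [385.5  -8.8 198.5] x [0.762 0.081 0.642] z [ 0.639  0.067 -0.766] F [ 0.8  0.3 -0.5] gap 67.5 q [-0.65 -0.3   2.39  0.8   0.66  0.27]
0 lip,corner+,corner- [321.1 227.2] [338.6 243.1] [309.1 210.5]
1.57 lip,corner+,corner- [348.3 193. ] [364.  211.5] [332.1 180. ]
1.78 lip,corner+,corner- [353.5 190.7] [368.8 209.1] [336.8 177.9]
2.0 lip,corner+,corner- [358.4 189.4] [373.3 207.6] [341.3 176.8]
grey blobs [([336.7, 203.3], 11), ([355.8, 223.2], 13)]
```

View pics/c5.png

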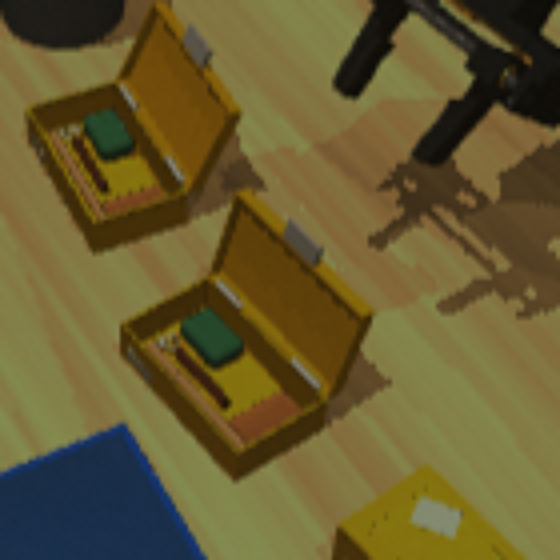

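Ambiguous between 1.78 and 2.0: the lip is near (356,190). I'll compare hinge-to-corner vectors for both opened tins.

```bash
python3 - <<'E'
from h import *
for nm,c,yaw in(("R",(481.5,-226),-.098),("M",(510.5,3.5),.109)):
    d=np.array([np.cos(yaw),np.sin(yaw),0]);w=np.array([-d[1],d[0],0]);up=np.array([0,0,1.]);H=np.array([*c,0])-40*d+36*up
    print(nm,"front top corner+",proj("scene",H+80*d+70*w).round(1),"hinge+",proj("scene",H+70*w).round(1),"front bottom -",proj("scene",H+80*d-70*w).round(1))
    for th in(1.78,1.9,2.):
        e=d*np.cos(th)+up*np.sin(th);print(th,[((proj("scene",H+80*e+s*70*w)-proj("scene",H+s*70*w))*4).round(0).tolist() for s in(1,-1)],"lip-front corner+",(proj("scene",H+88*e)-proj("scene",H+80*d+70*w))*4)
E
```

```text
R front top corner+ [302. 185.] hinge+ [325.8 177.4] front bottom - [285.5 155.9]
1.78 [[23.0, -79.0], [19.0, -79.0]] lip-front corner+ [  81.3544351  -175.92501048]
1.9 [[34.0, -80.0], [29.0, -80.0]] lip-front corner+ [  93.33714749 -176.63609449]
2.0 [[43.0, -80.0], [38.0, -79.0]] lip-front corner+ [ 102.85276623 -176.21151597]
M front top corner+ [338.6 243.1] hinge+ [361.2 229.4] front bottom - [309.1 210.5]
1.78 [[30.0, -81.0], [23.0, -82.0]] lip-front corner+ [  57.25996707 -208.8793977 ]
1.9 [[40.0, -85.0], [33.0, -85.0]] lip-front corner+ [  68.39897459 -212.53669285]
2.0 [[48.0, -87.0], [41.0, -86.0]] lip-front corner+ [  77.12952552 -214.47770419]
```

Emit:
servo_tool(rows=[0,-0.12,0,0,0,-10,0,0,-0.12,0,0,0,-10,0,0,-0.12,0,0,0,0,0,0,-0.12,0,0,0,0,0,0,-0.12,0,0,0,0,0])

```text
time_s: 11.3
position: [0.3784, -0.0081, 0.2101]
eef_rot: [-3.115, -0.175, -0.24]
contact_force: [-0.3, -0.8, 0.2]
finger_gap: 0.0881
grip_force: 0.0
```

Emit:
servo_tool(rows=[0,-0.1,-0.02,0,0,0,0,0,0,0,0,0,0,0])

```text
time_s: 11.47
position: [0.3796, -0.0077, 0.2093]
eef_rot: [-3.125, -0.212, -0.085]
contact_force: [-0.4, 0.2, 0.5]
finger_gap: 0.0881
grip_force: 0.0
```

```bash
python3 - <<'E'
from h import *
go((525,231,130),.128)
E
```

```text
t 11.47 p [379.6  -7.7 209.3] x [0.989 0.135 0.054] z [ 0.053  0.012 -0.999] F [-0.4  0.2  0.5] gap 88.1 q [-0.35 -0.02  1.97  0.03  1.15  1.07]
turn [-0.004 -0.054  0.007] shift [ 174.6 -218.2   79.3]
```

Emit:
servo_tool(rows=[0,-0.054,0.007,0,0,0,0,0,0,0,19,-24,0,0,0,0,0,19,-24,0,0,0,0,0,19,-24,0,0,0,0,0,19,-24,0,0])

```text
time_s: 11.88
position: [0.4415, 0.0985, 0.2099]
eef_rot: [-3.129, -0.197, -0.009]
contact_force: [0.1, -0.9, -0.2]
finger_gap: 0.0885
grip_force: 0.0
```

Emit:
servo_tool(rows=[0,0,0,20,-24,10,0,0,0,0,20,-24,15,0,0,0,0,20,-25,18,0,0,0,0,20,-25,18,0,0,0,0,19,-24,18,0])

```text
time_s: 12.3
position: [0.5247, 0.2324, 0.1309]
eef_rot: [-3.128, -0.197, -0.008]
contact_force: [0.7, -0.7, 1.1]
finger_gap: 0.0884
grip_force: 0.0
```

Emit:
servo_tool(rows=[0,0,0,0,0,0,0,0,0,0,0,0,0,0])

```text
time_s: 12.47
position: [0.5237, 0.2313, 0.1306]
eef_rot: [-3.129, -0.2, -0.003]
contact_force: [-0.1, 0.2, 0.6]
finger_gap: 0.0881
grip_force: 0.0
```

```bash
python3 - <<'E'
from h import *
wlip((469.7,224.2),.128);go((525,231,31),.128)
E
```

```text
lip [518.2 234.2] [298, 203, 41, 19, 751] expected [517.3 230.3]
t 12.52 p [523.9 230.5 132. ] x [0.992 0.126 0.004] z [ 0.003  0.006 -1.   ] F [ 0.5 -0.4 -0.2] gap 88.2 q [0.21 0.51 1.5  0.01 1.13 1.65]
turn [-0.005 -0.004 -0.002] shift [  1.1  -0.3 101. ]
```

Emit:
servo_tool(rows=[0,0,0,1,-2,20,60,0,0,0,0,0,20,90,0,0,0,0,0,20,90,0,0,0,0,0,20,90,0,0,0,0,0,20,90])

```text
time_s: 12.93
position: [0.5257, 0.2322, 0.0331]
eef_rot: [-3.13, -0.195, -0.011]
contact_force: [-0.4, -0.1, -0.5]
finger_gap: 0.0579
grip_force: 0.0
```

Emit:
servo_tool(rows=[0,0,0,0,0,0,200,0,0,0,0,0,0,200,0,0,0,0,0,0,200,0,0,0,0,0,0,200,0,0,0,0,0,0,200])

```text
time_s: 13.35
position: [0.5263, 0.2332, 0.0342]
eef_rot: [-3.13, -0.197, -0.011]
contact_force: [-0.1, -0.9, 6.1]
finger_gap: 0.0332
grip_force: 8.0
```

```bash
python3 - <<'E'
from h import *
s,R=st()
arc((470.3,226),.128,s["position"]*1000,0,1.74,20,0,.70)
E
```

```text
t 13.35 p [526.3 233.2  34.2] x [0.992 0.125 0.007] z [ 0.007  0.006 -1.   ] F [-0.1 -0.9  6.1] gap 33.2 q [0.21 0.65 1.56 0.01 0.92 1.65]
0, 0.035, 0, -0.6, -0.0, -8.4
0, 0.035, 0, -1.0, 0.0, -8.3
0, 0.035, 0, -1.4, -0.0, -8.2
0, 0.035, 0, -1.9, 0.0, -8.1
0, 0.035, 0, -2.3, 0.0, -8.0
0, 0.035, 0, -2.7, 0.0, -7.9
0, 0.035, 0, -3.1, -0.0, -7.7
0, 0.035, 0, -3.5, -0.0, -7.5
0, 0.035, 0, -3.9, 0.0, -7.3
0, 0.035, 0, -4.3, -0.0, -7.1
0, 0.035, 0, -4.6, 0.0, -6.9
0, 0.035, 0, -5.0, -0.0, -6.6
0, 0.035, 0, -5.3, 0.0, -6.3
0, 0.035, 0, -5.6, 0.0, -6.0
0, 0.035, 0, -5.9, -0.0, -5.7
0, 0.035, 0, -6.2, -0.0, -5.4
0, 0.035, 0, -6.5, 0.0, -5.0
0, 0.035, 0, -6.7, 0.0, -4.7
0, 0.035, 0, -7.0, -0.0, -4.3
0, 0.035, 0, -7.2, -0.0, -3.9
end [413.9 218.7 124.9]
```

Emit:
servo_tool(rows=[0,0.035,0,-0.6,0,-8.4,200,0,0.035,0,-1.0,0,-8.3,200,0,0.035,0,-1.4,0,-8.2,200,0,0.035,0,-1.9,0,-8.1,200,0,0.035,0,-2.3,0,-8.0,200])

```text
time_s: 13.77
position: [0.5165, 0.2319, 0.0744]
eef_rot: [-3.106, -0.195, -0.287]
contact_force: [2.6, 1.6, 1.0]
finger_gap: 0.0332
grip_force: 8.0
```

Emit:
servo_tool(rows=[0,0.035,0,-2.7,0,-7.9,200,0,0.035,0,-3.1,0,-7.7,200,0,0.035,0,-3.5,0,-7.5,200,0,0.035,0,-3.9,0,-7.3,200,0,0.035,0,-4.3,0,-7.1,200])

```text
time_s: 14.18
position: [0.4906, 0.2288, 0.1066]
eef_rot: [-3.058, -0.191, -0.557]
contact_force: [2.4, 3.1, 1.8]
finger_gap: 0.0335
grip_force: 8.0
```

Emit:
servo_tool(rows=[0,0.035,0,-4.6,0,-6.9,200,0,0.035,0,-5.0,0,-6.6,200,0,0.035,0,-5.3,0,-6.3,200,0,0.035,0,-5.6,0,-6.0,200,0,0.035,0,-5.9,0,-5.7,200])

```text
time_s: 14.6
position: [0.4536, 0.2243, 0.1243]
eef_rot: [-2.987, -0.186, -0.819]
contact_force: [-0.0, 2.5, 1.0]
finger_gap: 0.0333
grip_force: 8.0
```

Emit:
servo_tool(rows=[0,0.035,0,-6.2,0,-5.4,200,0,0.035,0,-6.5,0,-5.0,200,0,0.035,0,-6.7,0,-4.7,200,0,0.035,0,-7.0,0,-4.3,200,0,0.035,0,-7.2,0,-3.9,200])

```text
time_s: 15.02
position: [0.4214, 0.219, 0.1258]
eef_rot: [-2.918, -0.179, -1.03]
contact_force: [-0.8, 5.3, 5.0]
finger_gap: 0.0335
grip_force: 8.0
```

```bash
python3 - <<'E'
from h import *
st();cv2.imwrite("pics/before.png",robot.capture("scene"))
E
```

```text
t 15.02 p [421.4 219.  125.8] x [0.773 0.095 0.628] z [ 0.623  0.078 -0.778] F [-0.8  5.3  5. ] gap 33.5 q [ 0.29  0.16  2.23 -0.88  0.13  2.58]
```

Emit:
servo_tool(rows=[0,0,0,0,0,0,60,0,0,0,0,0,0,60,0,0,0,0,0,0,60,0,0,0,0,0,0,60,0,0,0,0,0,0,60])

```text
time_s: 15.48
position: [0.4212, 0.2176, 0.1239]
eef_rot: [-2.925, -0.177, -1.023]
contact_force: [-0.1, -0.4, 0.5]
finger_gap: 0.0645
grip_force: 0.0
```

Emit:
servo_tool(rows=[0,0,0,0,0,0,60,0,0,0,0,0,0,60,0,0,0,0,0,0,60])

```text
time_s: 15.73
position: [0.4212, 0.2177, 0.1239]
eef_rot: [-2.925, -0.177, -1.022]
contact_force: [0.1, -0.4, 0.5]
finger_gap: 0.0675
grip_force: 0.0
```

```bash
python3 - <<'E'
from h import *
st();i=lidcheck((471,226),.128);cv2.imwrite("pics/after.png",i);b=cv2.imread("pics/before.png")
f=lambda x:cv2.inRange(cv2.cvtColor(x,cv2.COLOR_BGR2HSV),(18,120,30),(36,255,255))[200:330,350:470]
print("changed yellow px",(f(b)!=f(i)).sum())
cv2.imwrite("pics/ba.png",np.hstack([cv2.resize(x[190:310,350:450],(400,480)) for x in(b,i)]))
E
```

```text
t 15.73 p [421.2 217.7 123.9] x [0.776 0.095 0.623] z [ 0.619  0.074 -0.782] F [ 0.1 -0.4  0.5] gap 67.5 q [ 0.28  0.16  2.23 -0.87  0.13  2.57]
0 lip,corner+,corner- [378.7 283. ] [400.2 302. ] [362.8 262.7]
1.57 lip,corner+,corner- [410.3 246.4] [430.1 268.3] [389.5 230.1]
1.78 lip,corner+,corner- [415.3 243.2] [434.7 265.1] [394.1 227.4]
2.0 lip,corner+,corner- [419.9 241.1] [438.9 262.8] [398.5 225.6]
grey blobs [([392.5, 253.0], 14), ([417.3, 276.7], 16)]
changed yellow px 1487
```

View pics/ba.png

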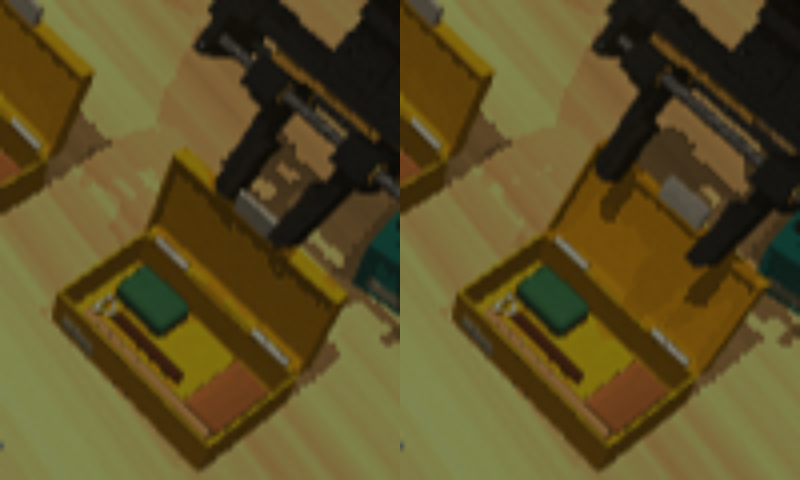

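The before/after pair shows the left lid dropping right back on release: lip from (258,215) to (685,200), corner at about (440,261), matching 2.0 rad. So the left tin is free and the middle one is gummed. I'll go back to the middle lid, pinch its lip and close it.

Emit:
servo_tool(rows=[0,0,0,0,0,-20,0,0,0,0,0,0,-20,0,0,0,0,0,0,-20,0,0,0,0,0,0,-20,0,0,0,0,0,0,-20,0])

```text
time_s: 16.2
position: [0.3597, 0.2104, 0.2013]
eef_rot: [-2.925, -0.177, -1.022]
contact_force: [0.6, 0.5, 0.2]
finger_gap: 0.0883
grip_force: 0.0
```

Emit:
servo_tool(rows=[0,0,0,0,10,-10,0,0,0,0,0,20,-10,0,0,0,0,0,20,0,0,0,0,0,0,25,0,0,0,0,0,0,25,0,60])

```text
time_s: 16.62
position: [0.3586, 0.1225, 0.216]
eef_rot: [-2.927, -0.177, -1.02]
contact_force: [0.3, 0.4, -0.0]
finger_gap: 0.0833
grip_force: 0.0
```

```bash
python3 - <<'E'
from h import *
go((385.5,-8.8,198.5),.109,.70)
E
```

```text
t 16.62 p [358.6 122.5 216. ] x [0.778 0.095 0.621] z [ 0.617  0.072 -0.783] F [ 0.3  0.4 -0. ] gap 83.3 q [-0.06 -0.33  2.35  0.24  0.47  1.22]
turn [-0.005  0.029  0.01 ] shift [ -1.7 133.5  21.4]
```

Emit:
servo_tool(rows=[-0.005,0.029,0.01,0,0,0,60,0,0,0,0,27,0,60,0,0,0,0,27,0,60,0,0,0,0,27,0,60,0,0,0,0,27,0,60])

```text
time_s: 17.03
position: [0.3683, 0.0287, 0.2153]
eef_rot: [-2.916, -0.158, -1.056]
contact_force: [1.2, 0.0, 0.1]
finger_gap: 0.0675
grip_force: 0.0
```

Emit:
servo_tool(rows=[0,0,0,-2,25,0,60,0,0,0,0,0,10,60,0,0,0,0,0,10,60,0,0,0,0,0,0,60])

```text
time_s: 17.37
position: [0.3822, 0.0049, 0.1972]
eef_rot: [-2.918, -0.151, -1.051]
contact_force: [-0.9, -0.2, 1.2]
finger_gap: 0.0675
grip_force: 0.0
```

```bash
python3 - <<'E'
from h import *
go((450.5,-2.5,122),.109,.70)
E
```

```text
t 17.37 p [382.2   4.9 197.2] x [0.766 0.079 0.637] z [ 0.634  0.067 -0.771] F [-0.9 -0.2  1.2] gap 67.5 q [-0.59 -0.31  2.4   0.77  0.63  0.34]
turn [ 0.002  0.009 -0.005] shift [  2.9  14.8 100.7]
```

Emit:
servo_tool(rows=[0,0.009,0,3,15,0,60,0,0,0,0,0,20,60,0,0,0,0,0,20,60,0,0,0,0,0,20,60,0,0,0,0,0,20,60])

```text
time_s: 17.78
position: [0.4379, -0.0031, 0.1388]
eef_rot: [-2.912, -0.157, -1.067]
contact_force: [0.4, -0.4, -0.3]
finger_gap: 0.0671
grip_force: 0.0
```

Emit:
servo_tool(rows=[0,0,0,0,0,10,60,0,0,0,0,0,0,60])

```text
time_s: 17.95
position: [0.4441, -0.002, 0.1304]
eef_rot: [-2.911, -0.157, -1.063]
contact_force: [-0.8, -1.5, 0.1]
finger_gap: 0.0672
grip_force: 0.0
```

```bash
python3 - <<'E'
from h import *
go((450.5,-2.5,122),.109,.70)
E
```

```text
t 17.95 p [444.1  -2.  130.4] x [0.76  0.082 0.644] z [ 0.64   0.071 -0.765] F [-0.8 -1.5  0.1] gap 67.2 q [-0.49  0.05  2.35  1.24  0.39 -0.13]
turn [-0.001 -0.    -0.001] shift [-0.5  1.2 10.5]
```

Emit:
servo_tool(rows=[0,0,0,0,1,10.5,60,0,0,0,0,0,0,200,0,0,0,0,0,0,200,0,0,0,0,0,0,200,0,0,0,0,0,0,200])

```text
time_s: 18.37
position: [0.4506, -0.0033, 0.1242]
eef_rot: [-2.912, -0.155, -1.068]
contact_force: [0.0, 0.6, 0.8]
finger_gap: 0.0426
grip_force: 0.0
```

Emit:
servo_tool(rows=[0,0,0,0,0,0,200,0,0,0,0,0,0,200,0,0,0,0,0,0,200,0,0,0,0,0,0,200])

```text
time_s: 18.7
position: [0.4509, -0.0033, 0.1238]
eef_rot: [-2.912, -0.155, -1.068]
contact_force: [-2.2, 0.6, 6.3]
finger_gap: 0.0338
grip_force: 8.0
```

```bash
python3 - <<'E'
from h import *
s,R=st()
arc((510.5,3.5),.109,s["position"]*1000,1.78,0.0,20,.7,0)
E
```

```text
t 18.7 p [450.9  -3.3 123.8] x [0.759 0.081 0.646] z [ 0.643  0.068 -0.763] F [-2.2  0.6  6.3] gap 33.8 q [-0.48  0.08  2.34  1.31  0.38 -0.19]
0, -0.035, 0, 7.3, 0.0, 4.0
0, -0.035, 0, 7.1, -0.0, 4.4
0, -0.035, 0, 6.9, 0.0, 4.8
0, -0.035, 0, 6.6, -0.0, 5.2
0, -0.035, 0, 6.3, 0.0, 5.5
0, -0.035, 0, 6.0, -0.0, 5.9
0, -0.035, 0, 5.7, 0.0, 6.2
0, -0.035, 0, 5.3, 0.0, 6.5
0, -0.035, 0, 5.0, -0.0, 6.8
0, -0.035, 0, 4.6, 0.0, 7.1
0, -0.035, 0, 4.2, 0.0, 7.3
0, -0.035, 0, 3.8, 0.0, 7.6
0, -0.035, 0, 3.4, -0.0, 7.8
0, -0.035, 0, 2.9, -0.0, 8.0
0, -0.035, 0, 2.5, 0.0, 8.1
0, -0.035, 0, 2.1, 0.0, 8.3
0, -0.035, 0, 1.6, 0.0, 8.4
0, -0.035, 0, 1.2, -0.0, 8.5
0, -0.035, 0, 0.7, 0.0, 8.5
0, -0.035, 0, 0.2, 0.0, 8.6
end [566.5   9.4  33.6]
```

Gripped. I'll lower the lid.

Emit:
servo_tool(rows=[0,-0.035,0,7.3,0,4.0,200,0,-0.035,0,7.1,0,4.4,200,0,-0.035,0,6.9,0,4.8,200,0,-0.035,0,6.6,0,5.2,200,0,-0.035,0,6.3,0,5.5,200])

```text
time_s: 19.12
position: [0.4918, 0.0011, 0.1244]
eef_rot: [-3.003, -0.16, -0.81]
contact_force: [-0.0, 1.2, 0.7]
finger_gap: 0.0337
grip_force: 8.0
```

Emit:
servo_tool(rows=[0,-0.035,0,6.0,0,5.9,200,0,-0.035,0,5.7,0,6.2,200,0,-0.035,0,5.3,0,6.5,200,0,-0.035,0,5.0,0,6.8,200,0,-0.035,0,4.6,0,7.1,200])

```text
time_s: 19.53
position: [0.5295, 0.0053, 0.1068]
eef_rot: [-3.071, -0.163, -0.545]
contact_force: [-1.1, 1.7, 0.0]
finger_gap: 0.0335
grip_force: 8.0
```

Emit:
servo_tool(rows=[0,-0.035,0,4.2,0,7.3,200,0,-0.035,0,3.8,0,7.6,200,0,-0.035,0,3.4,0,7.8,200,0,-0.035,0,2.9,0,8.0,200,0,-0.035,0,2.5,0,8.1,200])

```text
time_s: 19.95
position: [0.5559, 0.0083, 0.074]
eef_rot: [-3.115, -0.165, -0.275]
contact_force: [-2.7, 1.7, 0.7]
finger_gap: 0.0336
grip_force: 8.0
```

Emit:
servo_tool(rows=[0,-0.035,0,2.1,0,8.3,200,0,-0.035,0,1.6,0,8.4,200,0,-0.035,0,1.2,0,8.5,200,0,-0.035,0,0.7,0,8.5,200,0,-0.035,0,0.2,0,8.6,200])

```text
time_s: 20.37
position: [0.5657, 0.0093, 0.0326]
eef_rot: [-3.137, -0.167, -0.0]
contact_force: [-3.5, 2.3, 6.4]
finger_gap: 0.0335
grip_force: 8.0
```

Emit:
servo_tool(rows=[0,0,0,0,0,0,200,0,0,0,0,0,0,200])

```text
time_s: 20.53
position: [0.5658, 0.0093, 0.0328]
eef_rot: [-3.136, -0.167, -0.004]
contact_force: [-1.8, 1.8, -0.8]
finger_gap: 0.0333
grip_force: 8.0
```

```bash
cat >> h.py <<'E'
def tins(amin=300):
    i=robot.capture("top")
    for nm,lo,hi,z,a in(("yel",(22,150,60),(34,255,255),.048,amin),("mat",(100,120,40),(125,255,255),.001,600)):
        for c in blobs(i,lo,hi,a):
            r=rect(ray("top",c,z));print(nm,c.mean(0).round(),r[0].round(1),[round(float(v),3) for v in r[1:4]])
    return i
E
python3 - <<'E'
from h import *
st();cv2.imwrite("pics/t6.png",tins());lidcheck((510.5,3.5),.109)
E
```

```text
t 20.53 p [565.8   9.3  32.8] x [0.994 0.106 0.003] z [ 0.003  0.001 -1.   ] F [-1.8  1.8 -0.8] gap 33.3 q [-0.19  0.64  1.59  0.    0.91  1.27]
yel [249. 217.] [445.8 224.5] [152.484, 118.38, 0.143]
yel [404. 215.] [ 458.1 -227. ] [152.72, 119.505, -0.094]
yel [526. 125.] [ 741.9 -608.7] [76.25, 59.051, -1.141]
mat [291. 147.] [655.8 105.1] [225.806, 126.056, -0.055]
0 lip,corner+,corner- [321.1 227.2] [338.6 243.1] [309.1 210.5]
1.57 lip,corner+,corner- [348.3 193. ] [364.  211.5] [332.1 180. ]
1.78 lip,corner+,corner- [353.5 190.7] [368.8 209.1] [336.8 177.9]
2.0 lip,corner+,corner- [358.4 189.4] [373.3 207.6] [341.3 176.8]
grey blobs []
```

The lid is back down. I'll drag the tin by its lip onto the mat, leaning the tool slightly back for clearance from the mug and jar.

```bash
python3 - <<'E'
from h import *
s,R=st();P0=s["position"]*1000;P1=np.array([706,102.5,33.5]);n=20
F=lambda y,t:Ro.from_euler('z',y).as_matrix()@np.diag([1,-1,-1])@Ro.from_euler('y',t).as_matrix()
for k in range(n):
    a,b=k/n,(k+1)/n;A=F(.106-.16*a,.15*a);B=F(.106-.16*b,.15*b)
    if k%5==0 or k==n-1:print(Ro.from_matrix(A.T@B).as_rotvec().round(4),(A.T@((P1-P0)/n)).round(1))
print("camera z",robot.camera_info("wrist")["extrinsics"][:3,3])
E
```

```text
t 20.63 p [565.9   9.2  33.5] x [0.994 0.106 0.004] z [ 0.004  0.001 -1.   ] F [-1.8  1.7 -2. ] gap 33.8 q [-0.19  0.64  1.59  0.    0.91  1.27]
[-0.      0.0075  0.008 ] [ 7.5 -3.9 -0. ]
[-0.0003  0.0075  0.008 ] [ 7.3 -4.2  0.3]
[-0.0006  0.0075  0.008 ] [ 7.1 -4.5  0.5]
[-0.0009  0.0075  0.0079] [ 6.9 -4.8  0.8]
[-0.0012  0.0075  0.0079] [ 6.7 -5.   1. ]
camera z [0.64357372 0.01787401 0.17902829]
```

Emit:
servo_tool(rows=[0,0.0075,0.008,7.5,-3.9,0,220,0,0.0075,0.008,7.5,-4,0,220,0,0.0075,0.008,7.4,-4,0.1,220,0,0.0075,0.008,7.4,-4.1,0.2,220,0,0.0075,0.008,7.3,-4.1,0.2,220], force=20)

```text
time_s: 21.05
position: [0.6022, 0.0329, 0.0338]
eef_rot: [-3.137, -0.103, -0.066]
contact_force: [-2.4, -2.4, 0.3]
finger_gap: 0.0329
grip_force: 20.0
```

Emit:
servo_tool(rows=[0,0.0075,0.008,7.3,-4.2,0.3,220,0,0.0075,0.008,7.3,-4.3,0.3,220,0,0.0075,0.008,7.2,-4.3,0.4,220,0,0.0075,0.008,7.2,-4.4,0.4,220,0,0.0075,0.008,7.1,-4.4,0.5,220])

```text
time_s: 21.47
position: [0.6371, 0.0564, 0.0337]
eef_rot: [-3.135, -0.04, -0.124]
contact_force: [-2.6, -3.0, 1.1]
finger_gap: 0.0325
grip_force: 20.0
```

```bash
python3 - <<'E'
from h import *
go((635.9,55.8,33.5),.026,.075);cv2.imwrite("pics/t7.png",tins())
E
```

```text
t 21.47 p [637.1  56.4  33.7] x [0.997 0.025 0.079] z [ 0.079  0.005 -0.997] F [-2.6 -3.   1.1] gap 32.5 q [-0.1   0.74  1.4   0.02  0.93  1.44]
turn [-0.003 -0.004 -0.001] shift [-1.2  0.5  0.1]
yel [251. 209.] [459.8 227.5] [121.719, 89.853, 0.133]
yel [397. 214.] [ 459.  -221.1] [140.418, 119.44, -0.076]
yel [526. 125.] [ 743.1 -607.9] [72.822, 59.473, -1.187]
```

Smooth: drag force is about 4 N and the lid stays shut. Second half.

Emit:
servo_tool(rows=[0,0.0075,0.008,7.1,-4.5,0.5,220,0,0.0075,0.008,7.1,-4.5,0.6,220,0,0.0075,0.008,7.0,-4.6,0.6,220,0,0.0075,0.008,7.0,-4.6,0.7,220,0,0.0075,0.008,6.9,-4.7,0.7,220])

```text
time_s: 21.93
position: [0.6721, 0.0796, 0.0339]
eef_rot: [-3.13, 0.023, -0.183]
contact_force: [-1.7, -2.0, -1.0]
finger_gap: 0.0326
grip_force: 20.0
```

Emit:
servo_tool(rows=[0,0.0075,0.008,6.9,-4.8,0.8,220,0,0.0075,0.008,6.8,-4.8,0.8,220,0,0.0075,0.008,6.8,-4.9,0.9,220,0,0.0075,0.008,6.7,-5,1.0,220,0,0.0075,0.008,6.7,-5,1.0,220])

```text
time_s: 22.35
position: [0.707, 0.1031, 0.0343]
eef_rot: [-3.123, 0.086, -0.241]
contact_force: [-2.4, -1.0, -0.3]
finger_gap: 0.0328
grip_force: 20.0
```

Emit:
servo_tool(rows=[0,0,0,0,0,0.5,220,0,0,0,0,0,0,220])

```text
time_s: 22.52
position: [0.7076, 0.1032, 0.0343]
eef_rot: [-3.122, 0.084, -0.245]
contact_force: [2.4, 1.4, -0.2]
finger_gap: 0.0327
grip_force: 20.0
```

```bash
python3 - <<'E'
from h import *
go((706,102.5,33.5),-.054,.15);cv2.imwrite("pics/t8.png",tins())
E
```

```text
t 22.52 p [707.6 103.2  34.3] x [ 0.986 -0.054  0.156] z [ 0.156  0.005 -0.988] F [ 2.4  1.4 -0.2] gap 32.7 q [-0.02  0.85  1.19  0.01  0.95  1.6 ]
turn [-0.013 -0.006 -0.001] shift [-1.6  0.8  0.6]
yel [241. 211.] [458.4 259.4] [95.385, 63.297, 1.488]
yel [400. 218.] [ 458.1 -226.8] [152.106, 119.207, -0.09]
yel [525. 124.] [ 743.  -607.9] [72.501, 60.107, -1.17]
```

Emit:
servo_tool(rows=[0,0,0,0,0,0,90,0,0,0,0,0,0,90,0,0,0,0,0,0,90,0,0,0,0,0,0,90,0,0,0,0,0,0,90])

```text
time_s: 22.98
position: [0.7063, 0.1024, 0.0337]
eef_rot: [-3.123, 0.085, -0.24]
contact_force: [0.1, 0.4, -1.3]
finger_gap: 0.0572
grip_force: 0.0
```

Emit:
servo_tool(rows=[0,0,0,1.5,0,-10,90,0,0,0,3,0,-20,90,0,0,0,3,0,-20,90,0,0,0,3,0,-20,90,0,0,0,3,0,-20,200])

```text
time_s: 23.4
position: [0.706, 0.1014, 0.1267]
eef_rot: [-3.123, 0.085, -0.241]
contact_force: [0.2, -0.2, -0.2]
finger_gap: 0.0527
grip_force: 0.0
```

Emit:
servo_tool(rows=[0,-0.08,0,-30,0,0,255,0,-0.07,0,-40,0,0,255,0,0,0,0,0,0,255,0,0,0,0,0,0,255])

```text
time_s: 23.73
position: [0.6362, 0.1054, 0.1182]
eef_rot: [-3.128, 0.083, -0.006]
contact_force: [-0.1, -0.8, -0.5]
finger_gap: 0.0261
grip_force: 0.0
```

```bash
python3 - <<'E'
from h import *
go((685,104,60),-.054);cv2.imwrite("pics/t9.png",tins())
i=robot.capture("scene");cv2.imwrite("pics/s9.png",i)
for c in blobs(i,(18,120,30),(36,255,255),300):print("scene yellow",c.min(0),c.max(0))
d=np.array([np.cos(-.054),np.sin(-.054),0]);w=np.array([-d[1],d[0],0]);C=np.array([652,106,0])
print([proj("scene",C+a*40*d+b*70*w+[0,0,48]).round(1).tolist() for a in(1,-1) for b in(1,-1)])
E
```

```text
t 23.73 p [636.2 105.4 118.2] x [ 0.999 -0.053  0.004] z [ 0.004  0.012 -1.   ] F [-0.1 -0.8 -0.5] gap 26.1 q [-0.02  0.68  1.26  0.01  1.2   1.6 ]
turn [-0.012 -0.004  0.001] shift [48.8 -1.3 58.2]
yel [397. 215.] [ 458.8 -220.9] [140.046, 119.3, -0.082]
yel [525. 124.] [ 743.  -607.9] [72.441, 60.023, -1.17]
scene yellow [307 315] [368 399]
scene yellow [579 215] [639 268]
scene yellow [311 182] [346 211]
scene yellow [407 122] [474 165]
scene yellow [138 107] [639 399]
scene yellow [214  76] [295 215]
scene yellow [311  56] [392 133]
scene yellow [439   0] [639 241]
[[306.2, 294.0], [283.4, 250.9], [335.0, 281.2], [310.6, 239.9]]
```

Now I press lightly on the lid near its front edge with closed fingers, which both checks and shuts it.

Emit:
servo_tool(rows=[0,0,0,20,0,10,255,0,0,0,18,0,15,255,0,0,0,0,0,15,255,0,0,0,0,0,10,255,0,0,0,0,0,8,255])

```text
time_s: 24.25
position: [0.6748, 0.1039, 0.0582]
eef_rot: [-3.128, 0.083, -0.004]
contact_force: [-0.4, -0.0, 0.3]
finger_gap: 0.001
grip_force: 0.0
```

Emit:
servo_tool(rows=[0,0,0,0,0,4,255,0,0,0,0,0,4,255])

```text
time_s: 24.42
position: [0.6749, 0.1041, 0.0516]
eef_rot: [-3.128, 0.083, -0.006]
contact_force: [0.1, 0.1, -0.4]
finger_gap: 0.0004
grip_force: 0.0
```

Emit:
servo_tool(rows=[0,0,0,0,0,2,255,0,0,0,0,0,0,255])

```text
time_s: 24.58
position: [0.6748, 0.1041, 0.0496]
eef_rot: [-3.128, 0.083, -0.006]
contact_force: [-0.2, 0.6, 0.2]
finger_gap: 0.0004
grip_force: 0.0
```

Emit:
servo_tool(rows=[0,0,0,0,0,2,255,0,0,0,0,0,0,255])

```text
time_s: 24.75
position: [0.6752, 0.1041, 0.0485]
eef_rot: [-3.128, 0.083, -0.008]
contact_force: [-0.4, -0.8, 3.2]
finger_gap: 0.0004
grip_force: 1.3
```

Contact at z = 48.5 mm, so the lid is shut. I'll retract and check the placing.

Emit:
servo_tool(rows=[0,0,0,0,0,-20,255,0,0,0,0,0,-35,255,0,0,0,0,0,-40,255,0,0,0,0,0,-40,255,0,0,0,-40,0,-20,255])

```text
time_s: 25.17
position: [0.6428, 0.1031, 0.2075]
eef_rot: [-3.128, 0.085, -0.029]
contact_force: [-0.5, -0.4, 0.2]
finger_gap: 0.0004
grip_force: 0.0
```

Emit:
servo_tool(rows=[0,0,0,-40,0,-10,255,0,0,0,-40,0,0,255,0,0,0,-40,0,0,255,0,0,0,-40,0,0,255,0,0,0,-40,0,0,255])

```text
time_s: 25.58
position: [0.4351, 0.1148, 0.2105]
eef_rot: [-3.128, 0.083, -0.007]
contact_force: [1.5, -0.2, -0.3]
finger_gap: 0.0002
grip_force: 0.0
```

Emit:
servo_tool(rows=[0,0,0,-30,30,0,255,0,0,0,-20,30,0,255,0,0,0,0,30,0,255,0,0,0,0,30,0,255,0,0,0,0,0,0,255])

```text
time_s: 26.0
position: [0.3814, -0.0054, 0.2092]
eef_rot: [-3.13, 0.089, -0.008]
contact_force: [-0.0, 0.7, -0.6]
finger_gap: 0.0003
grip_force: 0.0
```

```bash
python3 - <<'E'
from h import *
st();i=tins();cv2.imwrite("pics/t10.png",i)
a=cv2.imread("pics/top0.png")
d=(cv2.absdiff(a,i).max(2)>40).astype(np.uint8)
for n,(u,v) in dict(mug=(270,102),jar=(331,102),bowl=(397,106),pail=(476,230)).items():print(n,"changed px",int(d[v-22:v+22,u-22:u+22].sum()))
E
```

```text
t 26.0 p [381.4  -5.4 209.2] x [ 0.998 -0.057  0.005] z [ 0.006  0.011 -1.   ] F [-0.   0.7 -0.6] gap 0.3 q [-0.33  0.02  1.93  0.01  1.19  1.29]
yel [252. 219.] [445.7 225.6] [154.585, 118.226, 0.137]
yel [401. 211.] [ 458.2 -226.9] [152.316, 119.262, -0.093]
yel [294. 151.] [648.3 103. ] [139.089, 80.477, -0.052]
yel [525. 125.] [ 743.2 -608.4] [72.452, 58.941, -1.172]
mug changed px 0
jar changed px 0
bowl changed px 0
pail changed px 0
```

The tin is 8 mm across and 2 mm along from the mat's centre and square to it. Both free lids are right back and the bystanders are unchanged.

```bash
python3 -c "
from bench import robot
print(robot.close_job())"
```

```text
the job is handed in; nothing more can be done
None
```

The job is handed in, verdict not shown: the middle tin was the gummed one and now lies shut and square on the mat, about 8 mm off its centre; the left and right tins stand open where they were, and the bowl, jar, mug and pail are undisturbed.

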